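Stand the fallen cane caddy back on the log slice

TASK

On the basket maker's bench the tall caddy (round black cane body, square wooden foot and lid with a little knob) has toppled and lies on its side. Pick it up, turn it upright, lower it onto the round log slice so that its whole foot stands on the wood, and let go only once it is down; do not drop it. Leave the small standing caddy and the bare wooden basket mould, which is meant to lie flat, as they are.

Things in the scene. Friction and masses are not known exactly. Their poses are not given: they have to be found in the camera images.
- caddy: Tall caddy, loose, 0.14-0.28 kg. Origin: centre of foot underside; +z to knob. Along z, mm: wooden foot 50x50 (0-14), round black body dia. 50, the place to grip (14-108), fixed lid 50x50 (108-120), knob dia. 16 (120-134); centre of mass at about 41. Starts lying on foot and lid edges, axis level 25 mm above the table, knob end to the left (+y) within 30 degrees.
- board_top (a point): Centre of the top face of the round log slice, a flat wooden disc 160 mm in diameter and 20 mm thick, fixed on the table between the caddy and the mould; z is up, the top face is 20 mm above the table.
- small_caddy: Small caddy of the same make, 70 mm tall plus a 14 mm knob, foot and lid 50 x 50 mm, loose, standing upright beyond the log slice as seen from the robot. Origin: centre of its underside, z up. Leave it alone.
- mould: Basket mould of bare pale wood, loose, meant to lie: a bar 42 mm in diameter, 130 mm long, with two square collars 52x52x16 mm (25 and 105 mm from the origin). Origin: centre of one end; z runs along the bar, level, 26 mm above the table, roughly to the left. On the other side of the log slice from the caddy, left or right. Leave it alone.

How it is judged:
By the outcome, as a careful person would: the job done as asked, in the order asked, and still so for the second after the job is handed in, with the robot touching nothing.
It also fails if it takes over 38 s, if anything falls off the work surface, if the arm or the gripper's body presses on something with over 40 N, if the wrist force passes 120 N, or if a joint passes its speed limit or range.

ROBOT

A 6-joint arm with a two-finger parallel gripper is mounted at the origin on the work surface. World frame = base frame: x ahead of the robot, y to its left, z up, the work surface at z = 0. Lengths are in m, angles in rad, forces in N, time in s.
With the tool pointing down it reaches from about 0.375 to 0.9 m from the base axis. Payload 3.1 kg.
Tool frame: the origin (TCP) lies midway between the tips of the shut fingers; the grasp point (between the pads) lies 19 mm behind it (manip.grasp_offset is the distance from the TCP to the grasp point, in m); z points along the fingers, y is the line along which they close (so a half turn about z gives the same grasp; the last joint's range is limited). The gripper opens to 85 mm and grips with 20 to 120 N. Pads are 22 mm wide; open, the fingers measure 114 mm over their backs; the gripper's body (76 mm by 85 mm) begins 54 mm behind the grasp point. The pads swing forward as they close: fully open they stand 13 mm farther back than shut.
Start: joints at [0.955, 0.527, 1.433, -0, 1.181, -0.178], TCP at [0.265, 0.566, 0.231] pointing down, gripper open.
Joint ranges: [-3.08, 3.08], [-0.75, 2.2], [0.22, 2.44], [-1.43, 4.57], [0, 2.65], [-2.85, 2.85]. Speed limits (rad/s): [2.79, 2.79, 3.14, 3.14, 3.14, 3.14].

INTERFACE

Orientations are given as a unit quaternion [x, y, z, w].
In Python, from station import sensors, cams, order, manip gives the robot as it stands.
- The arm moves only by the tool move_arm, never from a script. Its argument "targets" is a list of rows, each an object of numbers: "dx", "dy", "dz": the shift along the world's x, y, z normalised to -1 to 1, where 1 is 25 mm; "rx", "ry", "rz": the turn, a rotation vector about the world's x, y, z normalised to -1 to 1, where 1 is 30 degrees. A call has exactly 10 rows; each row shifts and turns the commanded pose from where the row before left it; what a row does not reach is not made up. A row lasts 1/8 s, in which the tool goes at most 62.5 mm and 10.7 degrees, less where a joint would pass 70% of its speed; a pose out of reach is approached as far as the arm can. A call with a number of a shift or a turn outside -1 to 1 is refused whole. A call with a gripper value outside its range is refused whole. "claw" is the opening in per cent of the stroke, from 0 (shut) to 100 (fully open), set as the call begins (left out, the last holds). The fingers move at their own pace and stop on an object; "newtons" is the grip in N (left out, the last holds). Time passes only in rows, so rows that do not move let the fingers close, or fill a call up. It gives the time, the measured TCP pose, the force, the opening and the grip force at its end, in the units of the state.
- sensors.sense(): the state, without advancing time (a new reading comes with each control period).
- cams.snapshot(name): name is "scene" or "top" or "wrist"; returns the picture (480x640x3 uint8, red, green, blue); there is no depth.
- cams.camera_model(name): a dict with "fx", "fy", "cx", "cy" (pixels), "distortion" ([k1, k2, p1, p2, k3] as OpenCV has them; the pictures are not rectified), "extrinsics" (4x4, takes a point from world to camera coordinates). Camera axes: x right, y down, z forward; pixel columns grow to the right and rows downward; lengths in m; the calibration is good to about 2 mm. A picture is of the moment at which its call begins: read the wrist's pose just before it. camera_model takes no time and is no camera call; for the wrist camera it gives the pose at the moment of the call.
- order.sign_off(): hands the job in; it is judged then, once.
The state is a dict: "t": time; "q": joint angles; "qd": joint speeds; "tau": joint torques, N m; "tcp_pos": TCP position; "tool_rot": TCP orientation; "force": force on the tool from outside, world axes, zero at the start; "ft_torque": the same for the moment, N m; "finger_gap": opening from 0.0 (shut) to 1.0 (fully open); "gripper_force": force on a finger pad.
Only numpy, scipy, OpenCV 4.12 (cv2) and the standard library are available. Lean on these libraries where they do the work, as an engineer would, in place of code of your own. Each camera call takes 0.05 s, during which the arm holds its last target. There are 200 camera calls.

## Working session

There is one attempt and no reset: what is moved stays moved. The work goes in short steps, Python scripts to look and compute and a tool call to move; the robot and the scene stay as the last step left them, time stands still between calls to the robot, and variables do not carry over. Pictures are saved under pics/ and viewed, at most 13 in all, crops included, and the job is handed in when it is done.

Besides the shell and the picture viewer there is one more tool, called as name(argument=value, ...), one argument or row to a line, values as JSON. move_arm: Moves the arm, as the interface text tells. Scaled input: -1 to 1 covers 25 mm each way for a shift and 30 degrees each way for a turn. Its arguments: {"type":"object","properties":{"targets":{"type":"array"},"claw":{"type":"number"},"newtons":{"type":"number"}},"required":["targets"]}

```bash
mkdir -p pics; ls; python3 - <<'E'
from station import sensors,cams,order,manip
import cv2,numpy as np
s=sensors.sense();print(s)
print(manip.grasp_offset)
for n in("scene","top"):
    cv2.imwrite(f"pics/{n}0.png",cams.snapshot(n)[:,:,::-1])
    m=cams.camera_model(n);print(n,m)
E
```

```text
pics
{'t': 0.0, 'q': array([ 9.54523947e-01,  5.28498681e-01,  1.43393257e+00,  2.13603188e-05,
        1.18142132e+00, -1.78506174e-01]), 'qd': array([ 2.72919270e-05, -1.18322738e-03,  2.32908275e-04, -4.35980817e-04,
       -1.50261109e-03,  1.70105707e-04]), 'tau': array([-6.24264776e-04, -4.42350125e+01, -1.78021860e+01, -9.92703008e-05,
        8.28812539e-03,  1.87333984e-05]), 'tcp_pos': array([0.26448562, 0.56546347, 0.23030404]), 'tool_rot': array([ 2.17143340e-01,  9.76139075e-01, -1.03808321e-03, -4.46414227e-04]), 'force': array([-0.54525968,  0.45428121,  0.31782352]), 'ft_torque': array([ 0.02689928, -0.02040347,  0.04387996]), 'gripper_force': 0.0, 'finger_gap': 0.9984397155306267}
0.0187
scene {'fx': 478.7777643539894, 'fy': 478.7777643539894, 'cx': 323.79966854488924, 'cy': 242.3254506273804, 'distortion': array([-0.04873435,  0.        ,  0.        ,  0.        ,  0.        ]), 'extrinsics': array([[-0.10373969,  0.99459034,  0.00530487,  0.13348124],
       [ 0.85573714,  0.09197253, -0.50917089, -0.52122935],
       [-0.50690435, -0.04828165, -0.86064909,  1.27977005],
       [ 0.        ,  0.        ,  0.        ,  1.        ]])}
top {'fx': 453.22519151591604, 'fy': 453.22519151591604, 'cx': 321.21928617287756, 'cy': 238.8973304105507, 'distortion': array([0.01005558, 0.        , 0.        , 0.        , 0.        ]), 'extrinsics': array([[-0.0234524 , -0.99915044, -0.03388791, -0.02862597],
       [-0.98210908,  0.02936125, -0.18600986,  0.61178297],
       [ 0.18684682,  0.02891925, -0.98196331,  0.81299664],
       [ 0.        ,  0.        ,  0.        ,  1.        ]])}
```

View pics/top0.png

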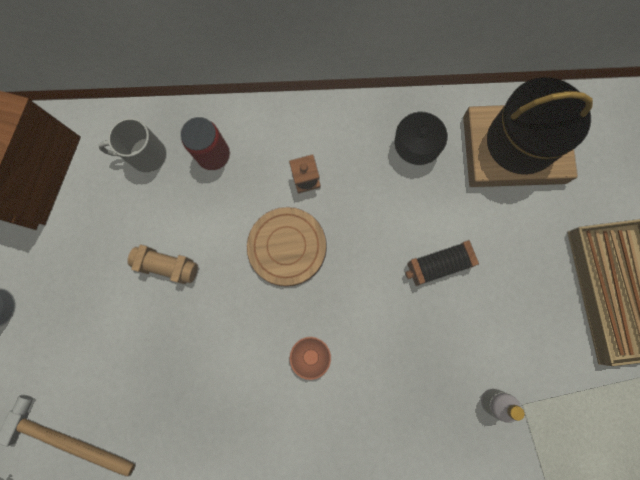

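View pics/scene0.png

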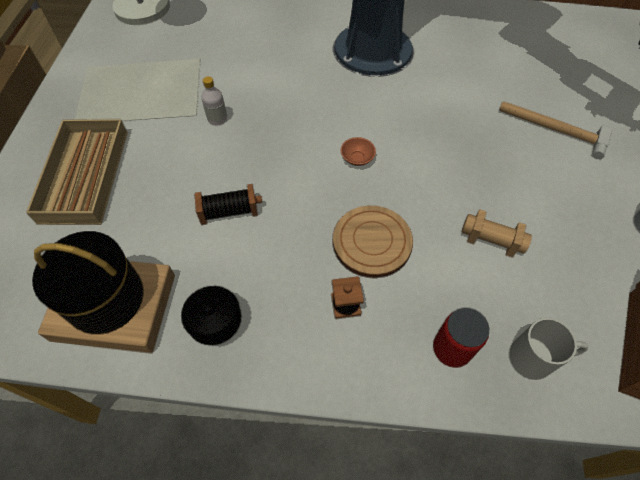

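The top view shows the caddy lying at about (443,263), with its knob at (409,273) and foot at (473,254). The log slice is at (287,247), the small caddy at (305,173) and the mould at (162,265). The scene view agrees: caddy (229,204), slice (372,240).

```bash
cat > h.py <<'E'
import cv2,numpy as np
def ray(m,px,z):
    K=np.array([[m['fx'],0,m['cx']],[0,m['fy'],m['cy']],[0,0,1]])
    u=cv2.undistortPoints(np.array([[px]],float),K,m['distortion'])[0,0]
    T=m['extrinsics'];R=T[:3,:3];c=-R.T@T[:3,3];d=R.T@np.array([*u,1])
    return c+d*(z-c[2])/d[2]
def biggest(mask):
    c=max(cv2.findContours(mask,cv2.RETR_EXTERNAL,cv2.CHAIN_APPROX_NONE)[0],key=cv2.contourArea)
    return c
E
python3 - <<'E'
from h import *
from station import cams
def crop(mask,b):
    o=np.zeros_like(mask);x0,y0,x1,y1=b;o[y0:y1,x0:x1]=mask[y0:y1,x0:x1];return o
B={'top':[(398,232,488,295),(235,198,338,296)],'scene':[(188,178,270,228),(322,200,422,280)]}
for n in B:
    im=cv2.imread(f'pics/{n}0.png');m=cams.camera_model(n)
    hsv=cv2.cvtColor(im,cv2.COLOR_BGR2HSV);H,S,V=cv2.split(hsv)
    blk=crop(((V<60)&(S<110)).astype(np.uint8)*255,B[n][0])
    blk=cv2.morphologyEx(blk,cv2.MORPH_CLOSE,np.ones((5,5)))
    r=cv2.minAreaRect(biggest(blk));print(n,'body',r)
    pts=cv2.boxPoints(r)
    print(np.round(ray(m,r[0],.025),4))
    wd=crop(((S>110)&(V>60)).astype(np.uint8)*255,B[n][0])
    k,l,st,ce=cv2.connectedComponentsWithStats(wd)
    for i in range(1,k):
        if st[i,4]>15: print(' wood',st[i],ce[i].round(1),ray(m,ce[i],.025).round(4))
    d=crop(((S>60)&(V>60)).astype(np.uint8)*255,B[n][1])
    e=cv2.fitEllipse(cv2.convexHull(biggest(d)));print(' disc',e,ray(m,e[0],.018).round(4))
    cv2.imwrite(f'pics/{n}m.png',blk//2+wd)
E
```

```text
top body ((444.3500671386719, 262.5499572753906), (24.033306121826172, 48.38284683227539), 71.56504821777344)
[ 0.5627 -0.2833  0.025 ]
 wood [464 242  13  23 107] [470.5 253.2] [ 0.5797 -0.3353  0.025 ]
 wood [412 260  12  23 113] [417.6 270.4] [ 0.5488 -0.2305  0.025 ]
 disc ((286.07574462890625, 246.33670043945312), (78.15043640136719, 79.57745361328125), 53.122596740722656) [0.6051 0.0271 0.018 ]
scene body ((225.8960723876953, 204.32933044433594), (25.306913375854492, 46.45058059692383), 79.2156982421875)
[ 0.5622 -0.279   0.025 ]
 wood [247 184  15  23 155] [252.6 195.8] [ 0.535 -0.228  0.025]
 wood [195 192   8  21 127] [198.3 202.2] [ 0.5631 -0.3374  0.025 ]
 disc ((372.4501953125, 239.68524169921875), (68.77244567871094, 80.5351791381836), 100.1966781616211) [0.6108 0.0269 0.018 ]
```

move_arm(
  targets=[
    {"dx": 0.35,"dy": -1,"rz": -0.165},
    {"dx": 0.35,"dy": -1,"rz": -0.165},
    {"dx": 0.35,"dy": -1,"rz": -0.165},
    {"dx": 0.35,"dy": -1,"rz": -0.165},
    {"dx": 0.35,"dy": -1,"rz": -0.165},
    {"dx": 0.35,"dy": -1,"rz": -0.165},
    {"dx": 0.35,"dy": -1,"rz": -0.165},
    {"dx": 0.35,"dy": -1,"rz": -0.165},
    {"dx": 0.35,"dy": -1,"rz": -0.165},
    {"dx": 0.35,"dy": -1,"rz": -0.165},
  ],
  claw=100,
)

```text
schema error: expected keys dx, dy, dz, rx, ry, rz
```

```bash
cat > log.py <<'E'
from station import sensors
import json
s=sensors.sense()
r=dict(q=list(map(float,s['q'])),p=list(map(float,s['tcp_pos'])),r=list(map(float,s['tool_rot'])))
open('log.jsonl','a').write(json.dumps(r)+'\n')
print(round(s['t'],2),s['q'].round(3),s['tcp_pos'].round(4),s['tool_rot'].round(3),s['force'].round(1),round(s['finger_gap'],3),round(s['gripper_force'],1))
E
python3 log.py
```

```text
0.1 [ 0.955  0.528  1.434 -0.     1.181 -0.179] [0.2646 0.5655 0.2304] [ 0.217  0.976 -0.001 -0.   ] [ 0.4  0.7 -0.3] 0.999 0.0
```

move_arm(
  targets=[
    {"dx": 0.35,"dy": -1,"rx": -0.08,"ry": -0.022},
    {"dx": 0.35,"dy": -1,"rx": -0.08,"ry": -0.022},
    {"dx": 0.35,"dy": -1,"rx": -0.08,"ry": -0.022},
    {"dx": 0.35,"dy": -1,"rx": -0.08,"ry": -0.022},
    {"dx": 0.35,"dy": -1,"rx": -0.08,"ry": -0.022},
    {"dx": 0.35,"dy": -1,"rx": -0.08,"ry": -0.022},
    {"dx": 0.35,"dy": -1,"rx": -0.08,"ry": -0.022},
    {"dx": 0.35,"dy": -1,"rx": -0.08,"ry": -0.022},
    {"dx": 0.35,"dy": -1,"rx": -0.08,"ry": -0.022},
    {"dx": 0.35,"dy": -1,"rx": -0.08,"ry": -0.022},
  ],
)

```text
schema error: expected keys dx, dy, dz, rx, ry, rz
```

```bash
python3 log.py
```

```text
0.1 [ 0.955  0.528  1.434 -0.     1.181 -0.179] [0.2646 0.5655 0.2304] [ 0.217  0.976 -0.001 -0.   ] [ 0.4  0.7 -0.3] 0.999 0.0
```

move_arm(
  targets=[
    {"dx": 0.35,"dy": -1},
    {"dx": 0.35,"dy": -1},
    {"dx": 0.35,"dy": -1},
    {"dx": 0.35,"dy": -1},
    {"dx": 0.35,"dy": -1},
    {"dx": 0.35,"dy": -1},
    {"dx": 0.35,"dy": -1},
    {"dx": 0.35,"dy": -1},
    {"dx": 0.35,"dy": -1},
    {"dx": 0.35,"dy": -1},
  ],
)

```text
schema error: expected keys dx, dy, dz, rx, ry, rz
```

```bash
python3 log.py; python3 - <<'E'
from station import cams
import cv2,pickle
m=cams.camera_model('wrist')
cv2.imwrite('pics/w1.png',cams.snapshot('wrist')[:,:,::-1]);pickle.dump(m,open('w1.pkl','wb'))
E
```

```text
0.1 [ 0.955  0.528  1.434 -0.     1.181 -0.179] [0.2646 0.5655 0.2304] [ 0.217  0.976 -0.001 -0.   ] [ 0.4  0.7 -0.3] 0.999 0.0
```

View pics/w1.png

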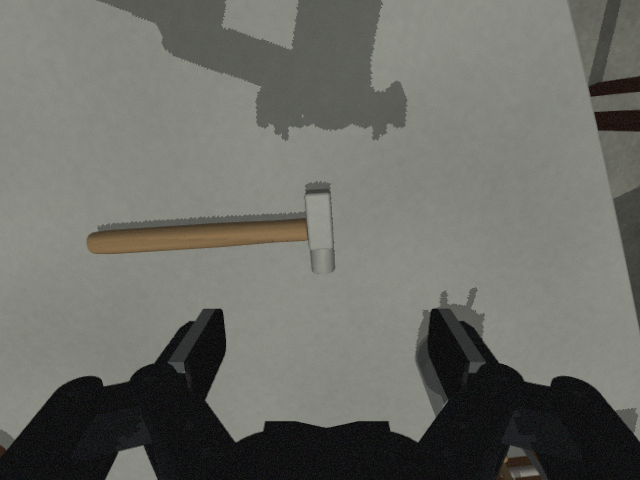

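The moves were refused because every key is required, so the arm hasn't moved. This wrist picture shows only the hammer (210,235) under the start pose and the fingers at the bottom.

move_arm(
  targets=[
    {"dx": 0.35,"dy": -1,"dz": 0,"rx": 0,"ry": 0,"rz": -0.165},
    {"dx": 0.35,"dy": -1,"dz": 0,"rx": 0,"ry": 0,"rz": -0.165},
    {"dx": 0.35,"dy": -1,"dz": 0,"rx": 0,"ry": 0,"rz": -0.165},
    {"dx": 0.35,"dy": -1,"dz": 0,"rx": 0,"ry": 0,"rz": -0.165},
    {"dx": 0.35,"dy": -1,"dz": 0,"rx": 0,"ry": 0,"rz": -0.165},
    {"dx": 0.35,"dy": -1,"dz": 0,"rx": 0,"ry": 0,"rz": -0.165},
    {"dx": 0.35,"dy": -1,"dz": 0,"rx": 0,"ry": 0,"rz": -0.165},
    {"dx": 0.35,"dy": -1,"dz": 0,"rx": 0,"ry": 0,"rz": -0.165},
    {"dx": 0.35,"dy": -1,"dz": 0,"rx": 0,"ry": 0,"rz": -0.165},
    {"dx": 0.35,"dy": -1,"dz": 0,"rx": 0,"ry": 0,"rz": -0.165},
  ],
  claw=100,
)

```text
t: 1.4
tcp_pos: [0.3525, 0.3152, 0.2312]
tool_rot: [0.607, 0.795, -0.0, -0.0]
force: [0.2, -0.2, -0.4]
finger_gap: 0.996
gripper_force: 0.0
```

```bash
python3 log.py
```

```text
1.4 [ 0.493  0.324  1.803 -0.     1.015  0.226] [0.3525 0.3152 0.2312] [ 0.607  0.795 -0.    -0.   ] [ 0.2 -0.2 -0.4] 0.996 0.0
```

move_arm(
  targets=[
    {"dx": 0.35,"dy": -1,"dz": 0,"rx": -0.08,"ry": -0.022,"rz": 0},
    {"dx": 0.35,"dy": -1,"dz": 0,"rx": -0.08,"ry": -0.022,"rz": 0},
    {"dx": 0.35,"dy": -1,"dz": 0,"rx": -0.08,"ry": -0.022,"rz": 0},
    {"dx": 0.35,"dy": -1,"dz": 0,"rx": -0.08,"ry": -0.022,"rz": 0},
    {"dx": 0.35,"dy": -1,"dz": 0,"rx": -0.08,"ry": -0.022,"rz": 0},
    {"dx": 0.35,"dy": -1,"dz": 0,"rx": -0.08,"ry": -0.022,"rz": 0},
    {"dx": 0.35,"dy": -1,"dz": 0,"rx": -0.08,"ry": -0.022,"rz": 0},
    {"dx": 0.35,"dy": -1,"dz": 0,"rx": -0.08,"ry": -0.022,"rz": 0},
    {"dx": 0.35,"dy": -1,"dz": 0,"rx": -0.08,"ry": -0.022,"rz": 0},
    {"dx": 0.35,"dy": -1,"dz": 0,"rx": -0.08,"ry": -0.022,"rz": 0},
  ],
)

```text
t: 2.65
tcp_pos: [0.4401, 0.0653, 0.2312]
tool_rot: [0.592, 0.777, -0.131, 0.172]
force: [-0.7, -0.5, 0.5]
finger_gap: 1.002
gripper_force: 0.0
```

```bash
python3 log.py
```

```text
2.65 [ 0.178  0.334  1.893 -0.544  0.948  0.239] [0.4401 0.0653 0.2312] [ 0.592  0.777 -0.131  0.172] [-0.7 -0.5  0.5] 1.002 0.0
```

move_arm(
  targets=[
    {"dx": 0.35,"dy": -1,"dz": 0,"rx": 0,"ry": 0,"rz": 0},
    {"dx": 0.35,"dy": -1,"dz": 0,"rx": 0,"ry": 0,"rz": 0},
    {"dx": 0.35,"dy": -1,"dz": 0,"rx": 0,"ry": 0,"rz": 0},
    {"dx": 0.35,"dy": -1,"dz": 0,"rx": 0,"ry": 0,"rz": 0},
    {"dx": 0.35,"dy": -1,"dz": 0,"rx": 0,"ry": 0,"rz": 0},
    {"dx": 0.35,"dy": -1,"dz": 0,"rx": 0,"ry": 0,"rz": 0},
    {"dx": 0.35,"dy": -1,"dz": 0,"rx": 0,"ry": 0,"rz": 0},
    {"dx": 0.35,"dy": -1,"dz": 0,"rx": 0,"ry": 0,"rz": 0},
    {"dx": 0,"dy": -0.5,"dz": 0,"rx": 0,"ry": 0,"rz": 0},
    {"dx": 0,"dy": 0,"dz": 0,"rx": 0,"ry": 0,"rz": 0},
  ],
)

```text
t: 3.9
tcp_pos: [0.5093, -0.1468, 0.231]
tool_rot: [0.592, 0.776, -0.131, 0.171]
force: [0.4, -0.6, 0.2]
finger_gap: 1.001
gripper_force: 0.0
```

```bash
python3 log.py; python3 - <<'E'
from station import cams
import cv2,pickle
m=cams.camera_model('wrist')
cv2.imwrite('pics/w2.png',cams.snapshot('wrist')[:,:,::-1]);pickle.dump(m,open('w2.pkl','wb'))
E
```

```text
3.9 [-0.29   0.372  1.825 -0.533  0.78  -0.205] [ 0.5093 -0.1468  0.231 ] [ 0.592  0.776 -0.131  0.171] [ 0.4 -0.6  0.2] 1.001 0.0
```

View pics/w2.png

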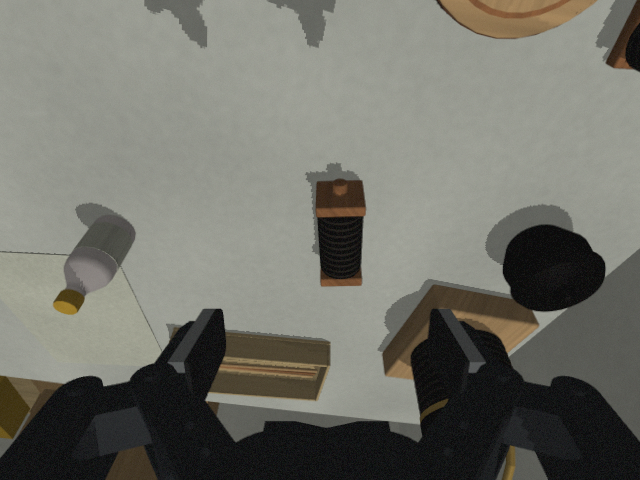

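```bash
cat > kin.py <<'E'
import numpy as np,json
from scipy.spatial.transform import Rotation as R
S=[json.loads(l) for l in open('log.jsonl')]
def frames(q):
    A=R.from_euler('z',q[0]);B=A*R.from_euler('y',q[1]);C=B*R.from_euler('y',q[2])
    D=C*R.from_euler('z',q[3])*R.from_euler('y',q[4]);E=D*R.from_euler('z',q[5]);return A,B,C,D,E
rows=[];b=[]
for s in S:
    A,B,C,D,E=[f.as_matrix() for f in frames(s['q'])]
    rows.append(np.hstack([A[:,[1,2]],B[:,[2]],C[:,[2]],D[:,[2]]]));b+=s['p']
M=np.vstack(rows);x,res,rk,sv=np.linalg.lstsq(M,b,rcond=None)
R6=frames(S[0]['q'])[4].inv()*R.from_quat(S[0]['r'])
def fk(q):
    A,B,C,D,E=[f.as_matrix() for f in frames(q)]
    return np.hstack([A[:,[1,2]],B[:,[2]],C[:,[2]],D[:,[2]]])@x, frames(q)[4]*R6
if __name__=='__main__':
    print(x.round(4),sv.round(3),np.abs(M@x-b).max())
    for s in S: print((frames(s['q'])[4].inv()*R.from_quat(s['r'])).as_rotvec(degrees=True).round(2))
E
python3 kin.py
python3 - <<'E'
from h import *
import pickle
m=pickle.load(open('w2.pkl','rb'));im=cv2.imread('pics/w2.png')
hsv=cv2.cvtColor(im,cv2.COLOR_BGR2HSV);H,S,V=cv2.split(hsv)
w=((S>110)&(V>40)).astype(np.uint8)*255;o=np.zeros_like(w);o[170:300,300:380]=w[170:300,300:380]
k,l,st,ce=cv2.connectedComponentsWithStats(o)
for i in range(1,k):
    if st[i,4]>30: print(st[i],ce[i])
T=m['extrinsics'];print('cam',(-T[:3,:3].T@T[:3,3]).round(3))
for px,z in [((322,285),.0),((360,285),0),((320,277),.05),((361,277),.05),((317,206),.05),((364,206),.05),((317,215),.05),((364,215),.05),((317,183),.05),((364,182),.05)]: print(px,z,ray(m,px,z).round(4))
E
python3 - <<'E'
import cv2
im=cv2.imread('pics/w2.png')[165:300,290:390];cv2.imwrite('pics/w2c.png',cv2.resize(im,None,fx=4.4,fy=4.4,interpolation=cv2.INTER_CUBIC))
E
```

```text
[0.1084 0.0414 0.6629 0.2953 0.2763] [4.249 2.461 2.383 0.436 0.155] 0.015781350968145702
[-0. -0. 90.]
[-0. -0. 90.]
[-0. -0. 90.]
[-0. -0. 90.]
[-0.  0. 90.]
[-0.  0. 90.]
[ 316  180   49   38 1681] [339.53599048 199.15110054]
[321 269  40  17 381] [340.35170604 280.23622047]
cam [ 0.475 -0.019  0.328]
(322, 285) 0.0 [ 0.5721 -0.3985  0.    ]
(360, 285) 0 [ 0.6245 -0.3842  0.    ]
(320, 277) 0.05 [ 0.5512 -0.3271  0.05  ]
(361, 277) 0.05 [ 0.598  -0.3143  0.05  ]
(317, 206) 0.05 [ 0.5219 -0.2261  0.05  ]
(364, 206) 0.05 [ 0.5664 -0.214   0.05  ]
(317, 215) 0.05 [ 0.5247 -0.2371  0.05  ]
(364, 215) 0.05 [ 0.5701 -0.2246  0.05  ]
(317, 183) 0.05 [ 0.5153 -0.2002  0.05  ]
(364, 182) 0.05 [ 0.5571 -0.1876  0.05  ]
```

View pics/w2c.png

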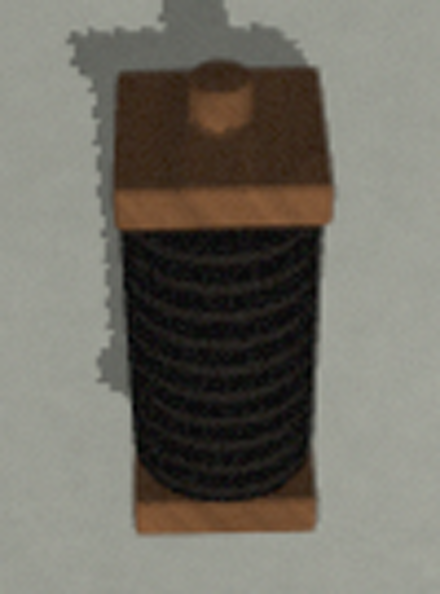

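The crop shows the caddy square-on. The lid's knob-side edge is at row 207.7 (columns 316–365) and its inner edge at 216.6. The foot's top edges are at rows 278.4 and 285.7 (columns 321–362).

```bash
sed -i 's/A\[:,\[1,2\]\],B\[:,\[2\]\],C\[:,\[2\]\]/A[:,[0,1,2]],B[:,[2]],C[:,[0,2]]/' kin.py; python3 kin.py|head -3
python3 - <<'E'
from h import *
import pickle
m=pickle.load(open('w2.pkl','rb'))
P={}
for z,r,a,b in [(120,207.7,316.4,365.2),(108,216.6,316.8,364.5),(14,278.4,320.9,361.8),(0,285.7,320.8,361.8)]:
    A=ray(m,(a,r),.05);B=ray(m,(b,r),.05);P[z]=(A+B)/2;print(z,P[z].round(4),np.linalg.norm(A-B).round(4),np.degrees(np.arctan2(*(B-A)[[1,0]])).round(1))
c=sum(P.values())/4;print('c at z=60.5',c)
d=P[120]+P[108]-P[14]-P[0];print(np.linalg.norm(d)/2,'d yaw from +y',np.degrees(np.arctan2(-d[0],d[1])))
E
```

```text
[-0.      0.111   0.2742  0.588   0.1141  0.3917  0.2967] [4.79  3.552 2.463 0.466 0.348 0.181 0.036] 3.3306690738754696e-16
[-0. -0. 90.]
[-0. -0. 90.]
120 [ 0.545 -0.222  0.05 ] 0.048 15.3
108 [ 0.5482 -0.2328  0.05  ] 0.048 15.3
14 [ 0.5763 -0.3228  0.05  ] 0.0486 15.3
0 [ 0.5802 -0.3357  0.05  ] 0.0498 15.3
c at z=60.5 [ 0.56243484 -0.27832652  0.05      ]
0.1066897545582542 d yaw from +y 17.26331241090405
```

```bash
cat > plan.py <<'E'
from kin import *
from scipy.optimize import least_squares
lo=np.array([-3.08,-.75,.22,-1.43,0,-2.85]);hi=np.array([3.08,2.2,2.44,4.57,2.65,2.85])
def ik(p,r,q0):
    f=lambda q:np.r_[(fk(q)[0]-p)*5,(fk(q)[1]*r.inv()).as_rotvec()]
    s=least_squares(f,np.clip(q0,lo+1e-6,hi-1e-6),bounds=(lo,hi));return s.x,np.linalg.norm(s.fun)
if __name__=='__main__':
    q=np.array(S[-1]['q']);p,r=fk(q)
    print('tool axes',r.as_matrix().round(3).tolist())
    psi=np.radians(16);d=np.array([-np.sin(psi),np.cos(psi),0]);e=np.array([np.cos(psi),np.sin(psi),0])
    zt=r.as_matrix()[:,2]
    g=np.array([.5648,-.2882,.028]);pg=g+.0187*zt
    print('grasp tcp',pg.round(4))
    for h in np.linspace(.2,0,6):
        q,er=ik(pg+[0,0,h],r,q)
    print('grasp q',q.round(3),er)
    for yaw in (0,-20,-40,20,40):
        qq=q.copy();print('yaw',yaw)
        for t in np.linspace(0,1,13):
            rr=R.from_rotvec([0,0,np.radians(yaw)*t])*R.from_rotvec(e*np.pi/2*t)*r
            gg=g+t*(np.array([.608,.027,.15])-g)+np.array([0,0,.1*np.sin(np.pi*t)])
            qq,er=ik(gg+.0187*rr.as_matrix()[:,2],rr,qq)
            if er>1e-3: print('  bad',t.round(2),er.round(3),qq.round(2))
        rr_=rr
        gg=np.array([.608,.027,.074]);
        qq,er=ik(gg+.0187*rr.as_matrix()[:,2],rr,qq)
        A,B,C,D,E=[f.as_matrix() for f in frames(qq)]
        w=np.array(gg)+.0187*rr.as_matrix()[:,2]-D[:,2]*x[6]
        print('  end',qq.round(2),round(er,5),'wrist',w.round(3),'tool z',rr.as_matrix()[:,2].round(2))
E
python3 plan.py
```

```text
tool axes [[-0.24, 0.964, 0.11], [0.875, 0.264, -0.406], [-0.42, -0.001, -0.907]]
grasp tcp [ 0.5669 -0.2958  0.011 ]
grasp q [-0.516  0.83   1.737 -0.883  0.396  0.011] 8.466890118662677e-16
yaw 0
  end [-0.46  1.08  1.31  0.73  1.69 -1.03] 0.0 wrist [ 0.679 -0.215  0.191] tool z [-0.26  0.87 -0.42]
yaw -20
  end [-0.54  1.02  1.53  0.95  1.45 -1.04] 0.0 wrist [ 0.592 -0.225  0.191] tool z [ 0.06  0.91 -0.42]
yaw -40
  end [-0.59  0.99  1.76  1.24  1.24 -1.15] 0.0 wrist [ 0.507 -0.204  0.191] tool z [ 0.36  0.83 -0.42]
yaw 20
  end [-0.37  1.13  1.1   0.54  1.92 -1.09] 0.0 wrist [ 0.758 -0.176  0.191] tool z [-0.54  0.73 -0.42]
yaw 40
  end [-0.27  1.19  0.94  0.33  2.11 -1.25] 0.0 wrist [ 0.818 -0.113  0.191] tool z [-0.76  0.5  -0.42]
```

move_arm(
  targets=[
    {"dx": 0.384,"dy": -0.993,"dz": 0,"rx": 0,"ry": 0,"rz": 0},
    {"dx": 0.384,"dy": -0.993,"dz": 0,"rx": 0,"ry": 0,"rz": 0},
    {"dx": 0.384,"dy": -0.993,"dz": 0,"rx": 0,"ry": 0,"rz": 0},
    {"dx": 0.384,"dy": -0.993,"dz": 0,"rx": 0,"ry": 0,"rz": 0},
    {"dx": 0.384,"dy": -0.993,"dz": 0,"rx": 0,"ry": 0,"rz": 0},
    {"dx": 0.384,"dy": -0.993,"dz": 0,"rx": 0,"ry": 0,"rz": 0},
    {"dx": 0,"dy": 0,"dz": -1,"rx": 0,"ry": 0,"rz": 0},
    {"dx": 0,"dy": 0,"dz": -1,"rx": 0,"ry": 0,"rz": 0},
    {"dx": 0,"dy": 0,"dz": -1,"rx": 0,"ry": 0,"rz": 0},
    {"dx": 0,"dy": 0,"dz": -1,"rx": 0,"ry": 0,"rz": 0},
  ],
)

```text
t: 5.2
tcp_pos: [0.5675, -0.2939, 0.1305]
tool_rot: [0.591, 0.777, -0.13, 0.171]
force: [-0.0, -0.0, 0.6]
finger_gap: 1.004
gripper_force: 0.0
```

```bash
python3 log.py; python3 - <<'E'
from station import cams
import cv2
cv2.imwrite('pics/w3.png',cams.snapshot('wrist')[:,:,::-1])
E
```

```text
5.2 [-0.513  0.624  1.702 -0.577  0.578 -0.333] [ 0.5675 -0.2939  0.1305] [ 0.591  0.777 -0.13   0.171] [-0.  -0.   0.6] 1.004 0.0
```

View pics/w3.png

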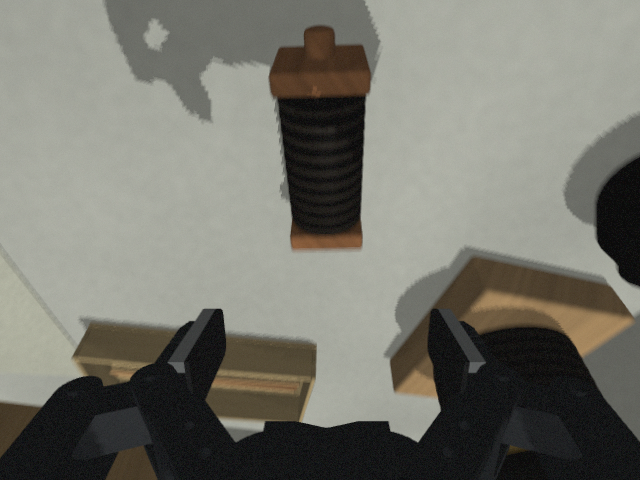

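The caddy is centred between the fingers: lid at about (320,80), foot at (326,240), with the axis turned about 1.5° more. I'll descend now.

move_arm(
  targets=[
    {"dx": 0,"dy": -0.06,"dz": -0.956,"rx": 0,"ry": 0,"rz": 0.05},
    {"dx": 0,"dy": 0,"dz": -0.956,"rx": 0,"ry": 0,"rz": 0},
    {"dx": 0,"dy": 0,"dz": -0.956,"rx": 0,"ry": 0,"rz": 0},
    {"dx": 0,"dy": 0,"dz": -0.6,"rx": 0,"ry": 0,"rz": 0},
    {"dx": 0,"dy": 0,"dz": -0.5,"rx": 0,"ry": 0,"rz": 0},
    {"dx": 0,"dy": 0,"dz": -0.4,"rx": 0,"ry": 0,"rz": 0},
    {"dx": 0,"dy": 0,"dz": -0.3,"rx": 0,"ry": 0,"rz": 0},
    {"dx": 0,"dy": 0,"dz": -0.1,"rx": 0,"ry": 0,"rz": 0},
    {"dx": 0,"dy": 0,"dz": 0,"rx": 0,"ry": 0,"rz": 0},
    {"dx": 0,"dy": 0,"dz": 0,"rx": 0,"ry": 0,"rz": 0},
  ],
)

```text
t: 6.5
tcp_pos: [0.5678, -0.2971, 0.0126]
tool_rot: [0.581, 0.784, -0.128, 0.173]
force: [-0.4, 0.3, -0.1]
finger_gap: 1.007
gripper_force: 0.0
```

```bash
python3 log.py
```

```text
6.5 [-0.522  0.826  1.742 -0.89   0.38  -0.012] [ 0.5678 -0.2971  0.0126] [ 0.581  0.784 -0.128  0.173] [-0.4  0.3 -0.1] 1.007 0.0
```

move_arm(
  targets=[
    {"dx": 0,"dy": 0,"dz": 0,"rx": 0,"ry": 0,"rz": 0},
    {"dx": 0,"dy": 0,"dz": 0,"rx": 0,"ry": 0,"rz": 0},
    {"dx": 0,"dy": 0,"dz": 0,"rx": 0,"ry": 0,"rz": 0},
    {"dx": 0,"dy": 0,"dz": 0,"rx": 0,"ry": 0,"rz": 0},
    {"dx": 0,"dy": 0,"dz": 0,"rx": 0,"ry": 0,"rz": 0},
    {"dx": 0,"dy": 0,"dz": 0,"rx": 0,"ry": 0,"rz": 0},
    {"dx": 0,"dy": 0,"dz": 0,"rx": 0,"ry": 0,"rz": 0},
    {"dx": 0,"dy": 0,"dz": 0,"rx": 0,"ry": 0,"rz": 0},
    {"dx": 0,"dy": 0,"dz": 0,"rx": 0,"ry": 0,"rz": 0},
    {"dx": 0,"dy": 0,"dz": 0,"rx": 0,"ry": 0,"rz": 0},
  ],
  claw=0,
  newtons=60,
)

```text
t: 7.75
tcp_pos: [0.5676, -0.2969, 0.0127]
tool_rot: [0.581, 0.784, -0.129, 0.173]
force: [-1.3, 1.8, 5.4]
finger_gap: 0.566
gripper_force: 62.1
```

```bash
python3 log.py
```

```text
7.75 [-0.522  0.826  1.742 -0.89   0.38  -0.012] [ 0.5676 -0.2969  0.0127] [ 0.581  0.784 -0.129  0.173] [-1.3  1.8  5.4] 0.566 62.1
```

move_arm(
  targets=[
    {"dx": 0,"dy": 0,"dz": 0.5,"rx": 0,"ry": 0,"rz": 0},
    {"dx": 0,"dy": 0,"dz": 1,"rx": 0,"ry": 0,"rz": 0},
    {"dx": 0,"dy": 0,"dz": 1,"rx": 0,"ry": 0,"rz": 0},
    {"dx": 0,"dy": 0,"dz": 1,"rx": 0,"ry": 0,"rz": 0},
    {"dx": 0.1,"dy": 0.895,"dz": 0.5,"rx": 0.1914,"ry": 0.0578,"rz": 0},
    {"dx": 0.1,"dy": 0.895,"dz": 0.4,"rx": 0.1914,"ry": 0.0578,"rz": 0},
    {"dx": 0.1,"dy": 0.895,"dz": 0.4,"rx": 0.1914,"ry": 0.0578,"rz": 0},
    {"dx": 0.1,"dy": 0.895,"dz": 0.4,"rx": 0.1914,"ry": 0.0578,"rz": 0},
    {"dx": 0.1,"dy": 0.895,"dz": 0.4,"rx": 0.1914,"ry": 0.0578,"rz": 0},
    {"dx": 0.1,"dy": 0.895,"dz": 0.4,"rx": 0.1914,"ry": 0.0578,"rz": 0},
  ],
)

```text
t: 9.0
tcp_pos: [0.5822, -0.1619, 0.1619]
tool_rot: [0.593, 0.799, 0.059, -0.079]
force: [-0.7, -0.3, -1.9]
finger_gap: 0.569
gripper_force: 62.3
```

```bash
python3 log.py
```

```text
9.0 [-0.523  0.631  1.468  0.145  1.191 -0.883] [ 0.5822 -0.1619  0.1619] [ 0.593  0.799  0.059 -0.079] [-0.7 -0.3 -1.9] 0.569 62.3
```

move_arm(
  targets=[
    {"dx": 0.1,"dy": 0.895,"dz": 0,"rx": 0.1914,"ry": 0.0578,"rz": 0},
    {"dx": 0.1,"dy": 0.895,"dz": 0,"rx": 0.1914,"ry": 0.0578,"rz": 0},
    {"dx": 0.1,"dy": 0.895,"dz": 0,"rx": 0.1914,"ry": 0.0578,"rz": 0},
    {"dx": 0.1,"dy": 0.895,"dz": 0,"rx": 0.1914,"ry": 0.0578,"rz": 0},
    {"dx": 0.1,"dy": 0.895,"dz": 0,"rx": 0.1914,"ry": 0.0578,"rz": 0},
    {"dx": 0.1,"dy": 0.895,"dz": 0,"rx": 0.1914,"ry": 0.0578,"rz": 0},
    {"dx": 0.1,"dy": 0.895,"dz": 0,"rx": 0.1914,"ry": 0.0578,"rz": 0},
    {"dx": 0.1,"dy": 0.895,"dz": 0,"rx": 0.1914,"ry": 0.0578,"rz": 0},
    {"dx": 0.1,"dy": 0.895,"dz": 0,"rx": 0.1914,"ry": 0.0578,"rz": 0},
    {"dx": 0,"dy": 0,"dz": 0,"rx": 0,"ry": 0,"rz": 0},
  ],
)

```text
t: 10.25
tcp_pos: [0.604, 0.0394, 0.1593]
tool_rot: [0.503, 0.677, 0.32, -0.433]
force: [-0.8, -0.3, -2.1]
finger_gap: 0.564
gripper_force: 62.4
```

```bash
python3 log.py; python3 - <<'E'
from station import cams,sensors
from scipy.spatial.transform import Rotation as R
import cv2,numpy as np
s=sensors.sense();r0=R.from_quat([.581,.784,-.129,.173])
v=(R.from_quat(s['tool_rot'])*r0.inv()).as_rotvec(degrees=True);print('turned',v.round(2),np.linalg.norm(v).round(2), 'axis->', ((R.from_quat(s['tool_rot'])*r0.inv()).apply([-.289,.957,0])).round(3))
a=cams.snapshot('scene');b=cams.snapshot('top')
cv2.imwrite('pics/s4.png',a[:,:,::-1]);cv2.imwrite('pics/t4.png',b[:,:,::-1])
E
```

```text
10.25 [-0.465  0.943  1.31   0.739  1.793 -0.954] [0.604  0.0394 0.1593] [ 0.503  0.677  0.32  -0.433] [-0.8 -0.3 -2.1] 0.564 62.4
turned [86.17 26.22 -0.18] 90.07 axis-> [0.004 0.    1.   ]
```

View pics/s4.png

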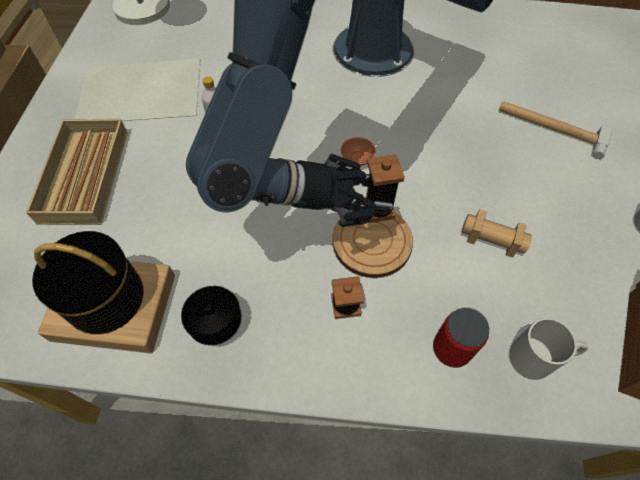

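The caddy hangs upright over the slice, with the lid at (387,170). I'll check its axis by triangulating the knob and lid.

```bash
python3 - <<'E'
from h import *
from station import cams
ims=[]
for n,f,b in(('scene','s4',(355,145,415,225)),('top','t4',(240,150,330,260))):
    m=cams.camera_model(n);K=np.array([[m['fx'],0,m['cx']],[0,m['fy'],m['cy']],[0,0,1]]);T=m['extrinsics']
    pr=lambda P:cv2.projectPoints(np.array(P,float),cv2.Rodrigues(T[:3,:3])[0],T[:3,3],K,m['distortion'])[0][:,0]
    psi=np.radians(16.8);d=np.array([-np.sin(psi),np.cos(psi),0]);e=np.array([np.cos(psi),np.sin(psi),0])
    c=np.array([.6075,.0277,.116])
    sq=lambda z,h=.025:[c+[0,0,z]+h*(a*d+b_*e) for a,b_ in((1,1),(1,-1),(-1,-1),(-1,1))]
    im=cv2.imread(f'pics/{f}.png');x0,y0,x1,y1=b;k=5
    cr=cv2.resize(im[y0:y1,x0:x1],None,fx=k,fy=k,interpolation=cv2.INTER_CUBIC)
    for z,h,col in((.12,.025,(0,255,0)),(0,.025,(255,0,255)),(.134,.004,(255,255,0))):
        cv2.polylines(cr,[((pr(sq(z,h))-[x0,y0]+.5)*k).astype(np.int32)],True,col,1)
    ims.append(cv2.resize(cr,(int(cr.shape[1]*550/cr.shape[0]),550)))
o=np.hstack(ims);print(o.shape,[i.shape for i in ims]);s=min(1,800/o.shape[1]);cv2.imwrite('pics/c4.png',cv2.resize(o,None,fx=s,fy=s))
E
```

```text
(550, 862, 3) [(550, 412, 3), (550, 450, 3)]
```

View pics/c4.png

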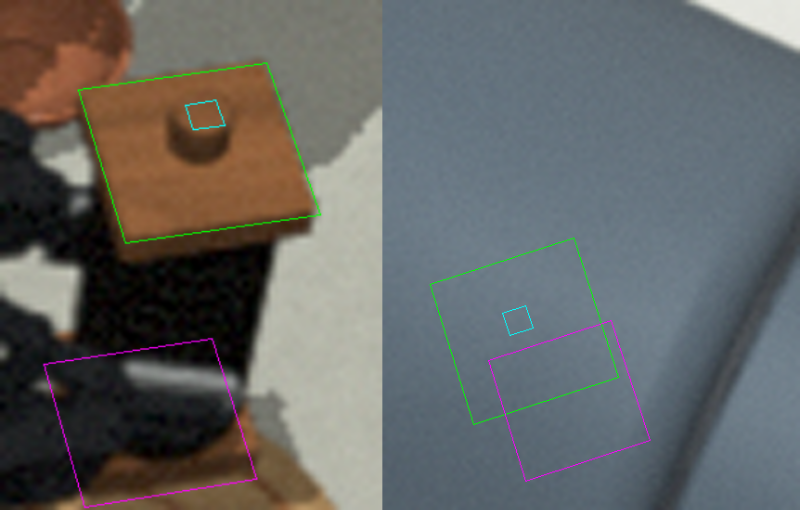

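The predicted lid outline matches the scene view to within a millimetre or two, and the caddy is upright and centred. The arm hides it in the top view. I'll lower it now, slowly at the end.

move_arm(
  targets=[
    {"dx": 0,"dy": 0,"dz": -0.5,"rx": 0,"ry": 0,"rz": 0},
    {"dx": 0,"dy": 0,"dz": -0.9,"rx": 0,"ry": 0,"rz": 0},
    {"dx": 0,"dy": 0,"dz": -0.9,"rx": 0,"ry": 0,"rz": 0},
    {"dx": 0,"dy": 0,"dz": -0.6,"rx": 0,"ry": 0,"rz": 0},
    {"dx": 0,"dy": 0,"dz": -0.3,"rx": 0,"ry": 0,"rz": 0},
    {"dx": 0,"dy": 0,"dz": -0.1,"rx": 0,"ry": 0,"rz": 0},
    {"dx": 0,"dy": 0,"dz": -0.1,"rx": 0,"ry": 0,"rz": 0},
    {"dx": 0,"dy": 0,"dz": -0.08,"rx": 0,"ry": 0,"rz": 0},
    {"dx": 0,"dy": 0,"dz": 0,"rx": 0,"ry": 0,"rz": 0},
    {"dx": 0,"dy": 0,"dz": 0,"rx": 0,"ry": 0,"rz": 0},
  ],
)

```text
t: 11.6
tcp_pos: [0.6051, 0.0387, 0.0754]
tool_rot: [0.502, 0.677, 0.321, -0.431]
force: [0.7, -0.1, -1.6]
finger_gap: 0.569
gripper_force: 62.4
```

```bash
python3 log.py; python3 -c "
from station import sensors
s=sensors.sense();print(s['ft_torque'])"
```

```text
11.6 [-0.466  1.065  1.298  0.727  1.71  -1.032] [0.6051 0.0387 0.0754] [ 0.502  0.677  0.321 -0.431] [ 0.7 -0.1 -1.6] 0.569 62.4
[-0.66652765 -0.22930365  0.03259582]
```

move_arm(
  targets=[
    {"dx": 0,"dy": 0,"dz": -0.08,"rx": 0,"ry": 0,"rz": 0},
    {"dx": 0,"dy": 0,"dz": -0.08,"rx": 0,"ry": 0,"rz": 0},
    {"dx": 0,"dy": 0,"dz": -0.06,"rx": 0,"ry": 0,"rz": 0},
    {"dx": 0,"dy": 0,"dz": -0.04,"rx": 0,"ry": 0,"rz": 0},
    {"dx": 0,"dy": 0,"dz": -0.04,"rx": 0,"ry": 0,"rz": 0},
    {"dx": 0,"dy": 0,"dz": -0.02,"rx": 0,"ry": 0,"rz": 0},
    {"dx": 0,"dy": 0,"dz": 0,"rx": 0,"ry": 0,"rz": 0},
    {"dx": 0,"dy": 0,"dz": 0,"rx": 0,"ry": 0,"rz": 0},
    {"dx": 0,"dy": 0,"dz": 0,"rx": 0,"ry": 0,"rz": 0},
    {"dx": 0,"dy": 0,"dz": 0,"rx": 0,"ry": 0,"rz": 0},
  ],
)

```text
t: 12.85
tcp_pos: [0.605, 0.0387, 0.0672]
tool_rot: [0.502, 0.677, 0.321, -0.431]
force: [0.1, 0.2, -1.6]
finger_gap: 0.567
gripper_force: 62.4
```

```bash
python3 log.py; python3 -c "
from station import sensors
s=sensors.sense();print(s['ft_torque'])"
```

```text
12.85 [-0.466  1.077  1.295  0.726  1.702 -1.038] [0.605  0.0387 0.0672] [ 0.502  0.677  0.321 -0.431] [ 0.1  0.2 -1.6] 0.567 62.4
[-0.72465493 -0.20853974  0.04909151]
```

move_arm(
  targets=[
    {"dx": 0,"dy": 0,"dz": -0.04,"rx": 0,"ry": 0,"rz": 0},
    {"dx": 0,"dy": 0,"dz": -0.04,"rx": 0,"ry": 0,"rz": 0},
    {"dx": 0,"dy": 0,"dz": -0.04,"rx": 0,"ry": 0,"rz": 0},
    {"dx": 0,"dy": 0,"dz": 0,"rx": 0,"ry": 0,"rz": 0},
    {"dx": 0,"dy": 0,"dz": 0,"rx": 0,"ry": 0,"rz": 0},
    {"dx": 0,"dy": 0,"dz": 0,"rx": 0,"ry": 0,"rz": 0},
    {"dx": 0,"dy": 0,"dz": 0,"rx": 0,"ry": 0,"rz": 0},
    {"dx": 0,"dy": 0,"dz": 0,"rx": 0,"ry": 0,"rz": 0},
    {"dx": 0,"dy": 0,"dz": 0,"rx": 0,"ry": 0,"rz": 0},
    {"dx": 0,"dy": 0,"dz": 0,"rx": 0,"ry": 0,"rz": 0},
  ],
)

```text
t: 14.1
tcp_pos: [0.605, 0.0388, 0.0641]
tool_rot: [0.502, 0.677, 0.321, -0.431]
force: [-0.1, 0.1, -2.5]
finger_gap: 0.567
gripper_force: 62.4
```

```bash
python3 log.py; python3 -c "
from station import sensors
s=sensors.sense();print(s['ft_torque'])"
```

```text
14.1 [-0.466  1.081  1.294  0.726  1.7   -1.041] [0.605  0.0388 0.0641] [ 0.502  0.677  0.321 -0.431] [-0.1  0.1 -2.5] 0.567 62.4
[-0.66319829 -0.22607063 -0.0071222 ]
```

move_arm(
  targets=[
    {"dx": 0,"dy": 0,"dz": -0.04,"rx": 0,"ry": 0,"rz": 0},
    {"dx": 0,"dy": 0,"dz": -0.02,"rx": 0,"ry": 0,"rz": 0},
    {"dx": 0,"dy": 0,"dz": -0.02,"rx": 0,"ry": 0,"rz": 0},
    {"dx": 0,"dy": 0,"dz": 0,"rx": 0,"ry": 0,"rz": 0},
    {"dx": 0,"dy": 0,"dz": 0,"rx": 0,"ry": 0,"rz": 0},
    {"dx": 0,"dy": 0,"dz": 0,"rx": 0,"ry": 0,"rz": 0},
    {"dx": 0,"dy": 0,"dz": 0,"rx": 0,"ry": 0,"rz": 0},
    {"dx": 0,"dy": 0,"dz": 0,"rx": 0,"ry": 0,"rz": 0},
    {"dx": 0,"dy": 0,"dz": 0,"rx": 0,"ry": 0,"rz": 0},
    {"dx": 0,"dy": 0,"dz": 0,"rx": 0,"ry": 0,"rz": 0},
  ],
)

```text
t: 15.35
tcp_pos: [0.605, 0.0387, 0.0621]
tool_rot: [0.502, 0.677, 0.321, -0.431]
force: [0.3, 0.5, -1.8]
finger_gap: 0.563
gripper_force: 62.4
```

```bash
python3 log.py; python3 -c "
from station import sensors
s=sensors.sense();print(s['ft_torque'])"
```

```text
15.35 [-0.466  1.084  1.294  0.726  1.698 -1.042] [0.605  0.0387 0.0621] [ 0.502  0.677  0.321 -0.431] [ 0.3  0.5 -1.8] 0.563 62.4
[-0.71935091 -0.21638859  0.06595128]
```

move_arm(
  targets=[
    {"dx": 0,"dy": 0,"dz": -0.02,"rx": 0,"ry": 0,"rz": 0},
    {"dx": 0,"dy": 0,"dz": 0,"rx": 0,"ry": 0,"rz": 0},
    {"dx": 0,"dy": 0,"dz": -0.02,"rx": 0,"ry": 0,"rz": 0},
    {"dx": 0,"dy": 0,"dz": 0,"rx": 0,"ry": 0,"rz": 0},
    {"dx": 0,"dy": 0,"dz": -0.02,"rx": 0,"ry": 0,"rz": 0},
    {"dx": 0,"dy": 0,"dz": 0,"rx": 0,"ry": 0,"rz": 0},
    {"dx": 0,"dy": 0,"dz": -0.02,"rx": 0,"ry": 0,"rz": 0},
    {"dx": 0,"dy": 0,"dz": 0,"rx": 0,"ry": 0,"rz": 0},
    {"dx": 0,"dy": 0,"dz": 0,"rx": 0,"ry": 0,"rz": 0},
    {"dx": 0,"dy": 0,"dz": 0,"rx": 0,"ry": 0,"rz": 0},
  ],
)

```text
t: 16.6
tcp_pos: [0.6051, 0.0387, 0.0608]
tool_rot: [0.502, 0.677, 0.322, -0.432]
force: [-0.5, -0.8, 2.5]
finger_gap: 0.566
gripper_force: 62.6
```

```bash
python3 log.py; python3 - <<'E'
from station import cams,sensors
import cv2
print(sensors.sense()['ft_torque'])
im=cams.snapshot('scene')[:,:,::-1];cv2.imwrite('pics/s5.png',im)
cv2.imwrite('pics/s5c.png',cv2.resize(im[160:285,320:430],None,fx=4.8,fy=4.8,interpolation=cv2.INTER_CUBIC))
E
```

```text
16.6 [-0.466  1.087  1.293  0.726  1.698 -1.044] [0.6051 0.0387 0.0608] [ 0.502  0.677  0.322 -0.432] [-0.5 -0.8  2.5] 0.566 62.6
[0.00077017 0.13096557 0.04904305]
```

View pics/s5c.png

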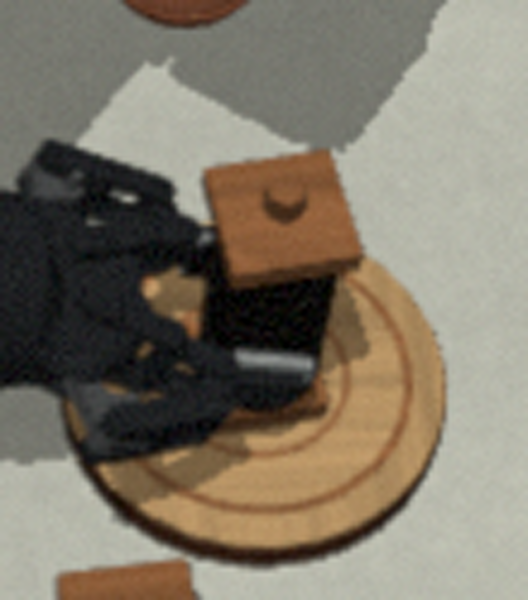

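Contact: the force rose by about 4 N, and the picture shows the foot at about (275,400 in the crop), well inside the slice and upright. I'll open the fingers now.

move_arm(
  targets=[
    {"dx": 0,"dy": 0,"dz": 0,"rx": 0,"ry": 0,"rz": 0},
    {"dx": 0,"dy": 0,"dz": 0,"rx": 0,"ry": 0,"rz": 0},
    {"dx": 0,"dy": 0,"dz": 0,"rx": 0,"ry": 0,"rz": 0},
    {"dx": 0,"dy": 0,"dz": 0,"rx": 0,"ry": 0,"rz": 0},
    {"dx": 0,"dy": 0,"dz": 0,"rx": 0,"ry": 0,"rz": 0},
    {"dx": 0,"dy": 0,"dz": 0,"rx": 0,"ry": 0,"rz": 0},
    {"dx": 0,"dy": 0,"dz": 0,"rx": 0,"ry": 0,"rz": 0},
    {"dx": 0,"dy": 0,"dz": 0,"rx": 0,"ry": 0,"rz": 0},
    {"dx": 0,"dy": 0,"dz": 0,"rx": 0,"ry": 0,"rz": 0},
    {"dx": 0,"dy": 0,"dz": 0,"rx": 0,"ry": 0,"rz": 0},
  ],
  claw=85,
)

```text
t: 17.9
tcp_pos: [0.605, 0.0387, 0.0601]
tool_rot: [0.502, 0.677, 0.321, -0.431]
force: [-0.7, -0.1, -0.2]
finger_gap: 0.85
gripper_force: 0.0
```

```bash
python3 log.py; python3 - <<'E'
from station import cams,sensors
from scipy.spatial.transform import Rotation as R
import cv2
print(R.from_quat(sensors.sense()['tool_rot']).as_matrix()[:,2].round(3))
im=cams.snapshot('scene')[:,:,::-1]
cv2.imwrite('pics/s6c.png',cv2.resize(im[160:285,320:430],None,fx=4.8,fy=4.8,interpolation=cv2.INTER_CUBIC))
E
```

```text
17.9 [-0.466  1.088  1.293  0.726  1.696 -1.044] [0.605  0.0387 0.0601] [ 0.502  0.677  0.321 -0.431] [-0.7 -0.1 -0.2] 0.85 0.0
[-0.262  0.868 -0.421]
```

View pics/s6c.png

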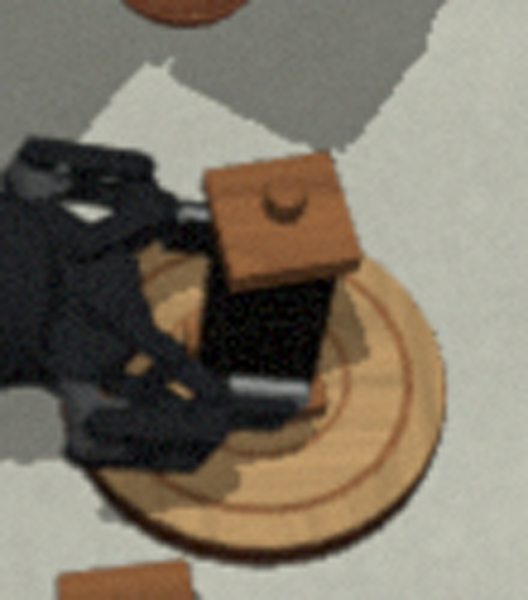

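Released: the caddy stands upright, its lid unmoved at (283,220 in the crop), with the fingers clear of it. I'll back out along the tool axis, then go up.

move_arm(
  targets=[
    {"dx": 0.13,"dy": -0.434,"dz": 0.21,"rx": 0,"ry": 0,"rz": 0},
    {"dx": 0.13,"dy": -0.434,"dz": 0.21,"rx": 0,"ry": 0,"rz": 0},
    {"dx": 0.26,"dy": -0.868,"dz": 0.42,"rx": 0,"ry": 0,"rz": 0},
    {"dx": 0.26,"dy": -0.868,"dz": 0.42,"rx": 0,"ry": 0,"rz": 0},
    {"dx": 0.26,"dy": -0.868,"dz": 0.42,"rx": 0,"ry": 0,"rz": 0},
    {"dx": 0,"dy": -0.2,"dz": 0.8,"rx": 0,"ry": 0,"rz": 0},
    {"dx": 0,"dy": 0,"dz": 0.8,"rx": 0,"ry": 0,"rz": 0},
    {"dx": 0,"dy": 0,"dz": 0.4,"rx": 0,"ry": 0,"rz": 0},
    {"dx": 0,"dy": 0,"dz": 0,"rx": 0,"ry": 0,"rz": 0},
    {"dx": 0,"dy": 0,"dz": 0,"rx": 0,"ry": 0,"rz": 0},
  ],
)

```text
t: 19.2
tcp_pos: [0.6306, -0.0524, 0.1518]
tool_rot: [0.502, 0.677, 0.321, -0.432]
force: [0.3, 0.1, -0.3]
finger_gap: 0.852
gripper_force: 0.0
```

```bash
python3 log.py; python3 - <<'E'
from station import cams
import cv2
cv2.imwrite('pics/s7.png',cams.snapshot('scene')[:,:,::-1])
E
```

```text
19.2 [-0.556  1.013  1.133  0.691  1.921 -0.942] [ 0.6306 -0.0524  0.1518] [ 0.502  0.677  0.321 -0.432] [ 0.3  0.1 -0.3] 0.852 0.0
```

View pics/s7.png

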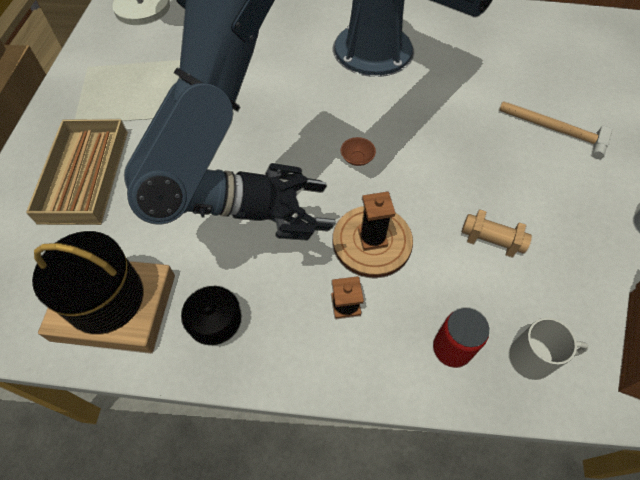

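The caddy stands upright in the middle of the slice, its foot at about (374,241). The gripper is clear of it, and the small caddy (347,297) and mould (497,233) haven't moved.

```bash
python3 -c "
from station import order
print(order.sign_off())"
```

```text
the job is handed in; nothing more can be done
None
```

The tall caddy now stands upright with its whole foot on the log slice, let go only after it was down; the small caddy and mould are untouched, and I handed the job in at about 19 s of the 38 s allowed.

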